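# Swing a bar to the stop of a pinning jig and lock it

## Task

Push the free end of the pivoted bar round until the bar bears on the jig's stop post, keep it pressed there with a steady force of about 10 N for a second (never more than 15 N on the post) and let go. Then take the locking pin out of its stand and put it through the bar's open hole into the hole of the jig plate, all the way down, leaving the bar at the stop and the things round about where they are.

Things in the scene. Friction and masses are not known exactly. Their poses are not given: they have to be found in the camera images.
- jig: Fixed grey plate, 170 (x) by 210 (y) by 12 mm thick, lying on the bench; origin at the centre of its underside. In its own x, y it carries the pivot screw at (45, 85) mm, the stop post at (63.5, -65) mm and a round hole at (45, -35) mm. Place and yaw vary.
- jig_socket (a point): Centre of the mouth of the round hole through the jig plate, in the plate's top face, 12 mm above the bench; 12 mm wide with a small chamfer, 12 mm deep down to the bench.
- jig_pivot (a point): Point on the axis of the pivot screw in the plate's top face, 12 mm above the bench. The screw has a 11.4 mm shank and a flat dark head, 19 mm wide, 14.5 to 20.5 mm above the plate, which keeps the bar down.
- stop_face (a point): Point where the bar comes to bear on the rigid stop post (upright steel pin, 12 mm diameter, 18 mm high on the plate), 6 mm above the plate. The bar's own +y side face meets it, 150 mm from the pivot, moving along the plate's own +x.
- bar: Loose plain smooth aluminium bar (slippery), 190 x 24 x 12 mm, about 0.25 kg, flat on the plate, one end hole round the pivot screw (1 to 2 mm play). Origin: centre of that hole, underside; own x points along the bar to the free end. Starts swung 25 to 48 degrees from the stop towards the plate's -x side; at the stop its x points along the plate's -y. It turns there anticlockwise from above.
- bar_end (a point): Middle of the bar's free end face, half-way up, 176 mm from the pivot. The bar can be pushed near here on its own -y side face (12 mm from its middle line, 12 to 24 mm above the bench). It slides easily (under 1 N) and stays where it is left.
- pin_stand: Fixed grey block, 50 x 50 x 30 mm high, with a 12 mm hole in which the locking pin stands; origin at the centre of its underside. It stands to the left or to the right of the jig.
- pin_grip (a point): Centre of the head of the loose steel locking pin: a grooved upright cylinder, 16 mm diameter, 44 mm high, to be grasped across from any side. Below it a shank, 10 mm diameter, 22 mm long, tapered tip; lower end 44 mm below this point. Fully down, the head rests on the bar's top (24 mm above the bench) and this point is 46 mm above the bench; in the stand 52 mm.
- pin_tip (a point): Centre of the lower end of the locking pin.
- cap: Bystander: white ribbed cap, 39 mm wide, 14 mm high, lying on the jig plate on the robot's side of the pivot.
- adapter: Bystander: small black power adapter, 70 x 45 x 28 mm, on the bench on the other side of the jig from the pin stand; origin at the centre of its underside.
- amber_bottle: Bystander: small brown bottle with a dark cap, 47 mm wide, 85 mm high, behind and to the left of the jig; origin at the centre of its underside.
- petri_dish: Bystander: clear flat dish, 60 mm wide, 15 mm high, behind and to the right of the jig; origin at the centre of its underside.
- bar_hole (a point): Centre of the bar's open hole at the bar's top face: 13 mm wide, 120 mm from the pivot. With the bar at the stop it lies over the hole of the plate.

How it is judged:
By the outcome, as a careful person would: the job done as asked, in the order asked, and still so for the second after the job is handed in, with the robot touching nothing.
It also fails if it takes over 70 s, if anything falls off the work surface, if the arm or the gripper's body presses on something with over 40 N, if the wrist force passes 120 N, or if a joint passes its speed limit or range.

## Robot

A 7-joint arm with a two-finger parallel gripper is mounted at the origin on a cart in front of the work surface, level with it; the furniture and walls round the work are solid. World frame = base frame: x ahead of the robot, y to its left, z up, the work surface at z = 0. Lengths are in m, angles in rad, forces in N, time in s.
With the tool pointing down it reaches from about 0.35 to 0.9 m from the base axis. Payload 8.1 kg.
Tool frame: the origin (TCP) lies at the very end of the fingers, on their centre line; the grasp point (between the pads) lies 19 mm behind it (arm.grip_depth is the distance from the TCP to the grasp point, in m); x points along the fingers, z is the direction in which the jaws open and shut, and the axes are right-handed (so a half turn about x gives the same grasp; the last joint's range is limited). The gripper opens to 92 mm and grips with 3 to 60 N. Pads are 19 mm wide; open, the fingers measure 130 mm over their backs; the gripper's body (75 mm by 190 mm) begins 47 mm behind the grasp point.
Start: joints at [-1.355, 0.434, 0.025, 1.573, -0.012, 1.134, -0.075], TCP at [0.196, 0.594, 0.227] pointing down, gripper open.
Joint ranges: [-2.62, 2.62], [-0.44, 2.09], [-1.27, 1.32], [0.08, 2.57], [-1.32, 4.46], [0.12, 2], [-2.74, 2.74]. Speed limits (rad/s): [2.22, 2.22, 3.01, 3.01, 3.14, 3.14, 3.14].

## Interface

Orientations are given as a rotation vector (axis times angle).
In Python, from cell import status, cams, arm gives the robot as it stands. The module is installed in compiled form; this text tells all that it offers.
- The arm moves only by the tool step_arm, never from a script. Its argument "rows" is a list of rows, each a list of 7 numbers: the gripper command: -1 is fully open, 1 is shut, values between are in proportion, then the shift along the tool's x, y, z as a fraction of full scale, then the turn, a rotation vector about the tool's x, y, z as a fraction of full scale. In form: [[grip, x, y, z, rx, ry, rz], ...]. A call has 1 to 12 rows; each row is the pose to reach, as a shift and turn from the pose commanded when the call began, along the tool's axes at that moment; what a row does not reach only later rows make up. Full scale, the value 1, is 80 cm for a shift and 60 degrees for a turn. A row lasts 1/12 s, in which the tool goes at most 41.7 mm and 7.16 degrees, less where a joint would pass 70% of its speed; a pose out of reach is approached as far as the arm can. A call with a number of a shift or a turn outside -1 to 1 is refused whole. A call with a gripper value outside its range is refused whole. The fingers move at their own pace and stop on an object; "newtons" is the grip in N (left out, the last holds). Time passes only in rows, so rows that repeat a pose let the fingers close. It gives the time, the measured TCP pose, the force and the opening at its end, in the units of the state.
- status.observe(): the state, without advancing time (a new reading comes with each control period).
- cams.get_image(name): name is "scene" or "top" or "wrist"; returns a dict with "pixels" (480x640x3 uint8, red, green, blue), "range_z" (480x640 float32, m along the optical axis (not along the pixel's ray), 0 where there is no reading), "camera_matrix" (3x3 intrinsics, pixels), "distortion" ([k1, k2, p1, p2, k3] as OpenCV has them; the pictures are not rectified), "eye" and "attitude" of the camera in the world; the wrist camera has in their place "tool_from_camera" (4x4, takes a point from camera to tool coordinates, whose origin is the TCP and whose axes are the tool frame's). Camera axes: x right, y down, z forward; pixel columns grow to the right and rows downward; lengths in m; the calibration is good to about 2 mm. A picture is of the moment at which its call begins: read the wrist's pose just before it.
- arm.sign_off(): hands the job in, once; it reports no verdict.
The state is a dict: "clock": time; "joints": joint angles; "dq": joint speeds; "joint_efforts": joint torques, N m; "position": TCP position; "ee_rot": TCP orientation; "force": force on the tool from outside, world axes, zero at the start; "ft_torque": the same for the moment, N m; "width": opening from 0.0 (shut) to 1.0 (fully open).
Only numpy, scipy, OpenCV 4.12 (cv2) and the standard library are available. Lean on these libraries where they do the work, as an engineer would, in place of code of your own. Each camera call takes 0.05 s, during which the arm holds its last target.

## Working session

There is one attempt and no reset: what is moved stays moved. The work goes in short steps, Python scripts to look and compute and a tool call to move; the robot and the scene stay as the last step left them, time stands still between calls to the robot, and variables do not carry over. Pictures are saved under pics/ and viewed, and the job is handed in when it is done.

Besides the shell and the picture viewer there is one more tool, called after ">>>" as name(argument=value, ...) on one line, values as JSON. step_arm: Moves the arm, as the interface text tells. Its arguments: {"type":"object","properties":{"rows":{"type":"array","items":{"type":"array","items":{"type":"number"}}},"newtons":{"type":"number"}},"required":["rows"]}

```bash
mkdir -p pics; ls; python3 - <<'E'
from cell import status,cams,arm
import cv2,numpy as np
s=status.observe()
for k,v in s.items(): print(k,np.round(v,4))
print(arm.grip_depth)
for n in ['scene','top']:
    d=cams.get_image(n)
    cv2.imwrite(f'pics/{n}0.png',d['pixels'][:,:,::-1])
    np.savez(f'{n}0.npz',**{k:np.array(v) for k,v in d.items()})
    print(n,d['camera_matrix'],d['distortion'],d['eye'],d['attitude'])
E
```

```text
pics
clock 0.0
joints [-1.3546  0.4352  0.025   1.5741 -0.0116  1.134  -0.0751]
dq [ 0.0009 -0.0001  0.0005 -0.0002  0.0023 -0.0002 -0.0004]
joint_efforts [-2.00000e-04 -6.67849e+01  9.84800e-01 -3.14458e+01 -6.05000e-02
  4.29000e-02  2.00000e-04]
position [0.1958 0.593  0.2259]
ee_rot [-0.9722  1.3445  0.9705]
force [-0.5385  0.3858 -0.1121]
ft_torque [-0.0278 -0.0237  0.0162]
width 1.0004
0.0188
scene [[454.30368608   0.         317.61010962]
 [  0.         454.30368608 237.73709699]
 [  0.           0.           1.        ]] [-0.008249  0.        0.        0.        0.      ] [-0.04212652 -0.51294284  0.55689064] [-1.97174643  0.94542443 -0.50555634]
top [[614.50261553   0.         326.0138019 ]
 [  0.         614.50261553 247.32337229]
 [  0.           0.           1.        ]] [-0.15247846  0.          0.          0.          0.        ] [ 0.29042046 -0.01848759  1.53030351] [-2.11872132  2.15413329 -0.20804839]
```

View pics/scene0.png

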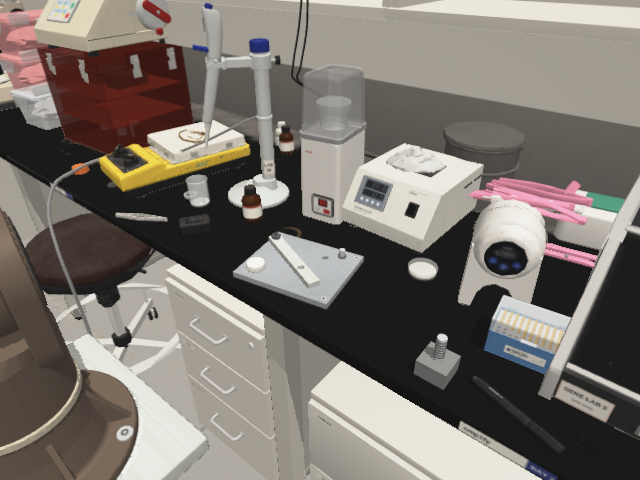

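View pics/top0.png

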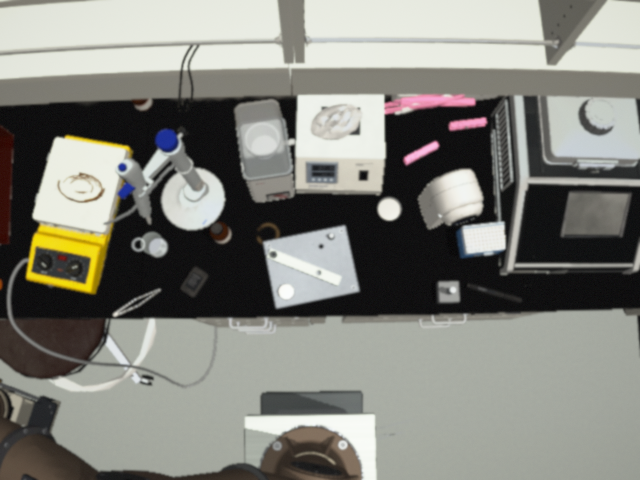

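```bash
cat > h.py <<'E'
import numpy as np,cv2
from scipy.spatial.transform import Rotation as R
def load(f): return dict(np.load(f))
def pose(d,tool=None):
    if 'eye' in d: return R.from_rotvec(d['attitude']).as_matrix(),np.array(d['eye'])
    p,r=tool; Rt=R.from_rotvec(r).as_matrix(); T=d['tool_from_camera']
    return Rt@T[:3,:3], Rt@T[:3,3]+p
def ray(d,uv,tool=None):
    Rc,e=pose(d,tool)
    x=cv2.undistortPoints(np.array(uv,float).reshape(-1,1,2),d['camera_matrix'],d['distortion']).reshape(-1,2)
    return e,(Rc@np.c_[x,np.ones(len(x))].T).T
def atz(d,uv,z,tool=None):
    e,v=ray(d,uv,tool); return e+v*((z-e[2])/v[:,2])[:,None]
def proj(d,P,tool=None):
    Rc,e=pose(d,tool)
    q=(np.atleast_2d(P)-e)@Rc
    return cv2.projectPoints(q,np.zeros(3),np.zeros(3),d['camera_matrix'],d['distortion'])[0].reshape(-1,2)
E
python3 - <<'E'
from h import *
d=load('top0.npz')
p=d['pixels'][210:320,250:370,::-1]
cv2.imwrite('pics/topjig.png',cv2.resize(p,None,fx=6,fy=5.4,interpolation=cv2.INTER_CUBIC) if 0 else cv2.resize(p,None,fx=5.4,fy=5.4,interpolation=cv2.INTER_CUBIC))
p=d['pixels'][265:320,420:530,::-1]
cv2.imwrite('pics/topst.png',cv2.resize(p,None,fx=6,fy=6,interpolation=cv2.INTER_CUBIC))
d=load('scene0.npz')
p=d['pixels'][215:315,225:375,::-1]
cv2.imwrite('pics/scjig.png',cv2.resize(p,None,fx=5.3,fy=5.3,interpolation=cv2.INTER_CUBIC))
E
```

```text
(no output)
```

View pics/topjig.png

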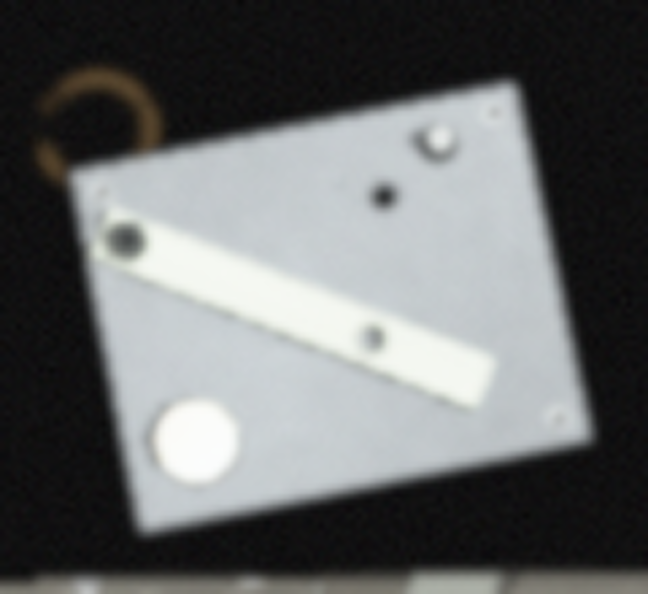

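View pics/topst.png

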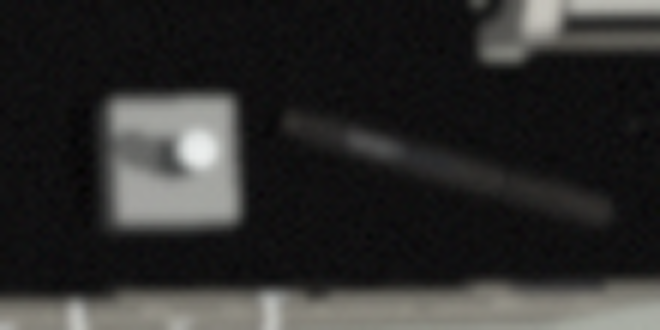

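View pics/scjig.png

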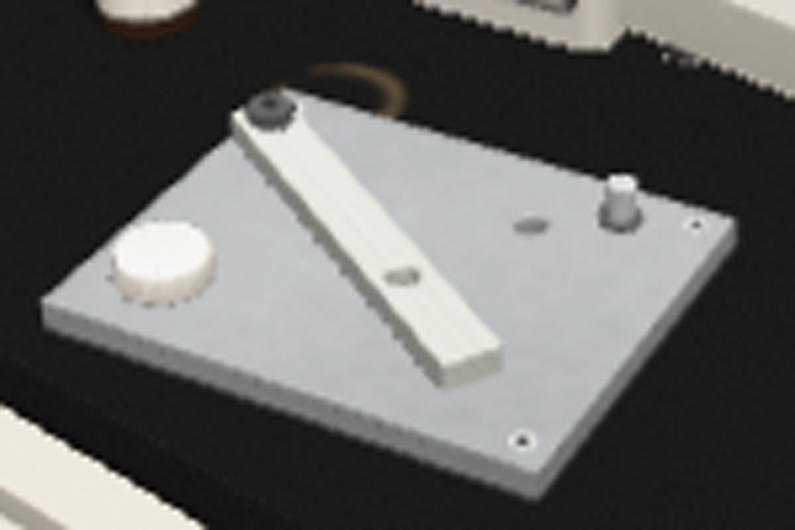

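```bash
python3 - <<'E'
from h import *
d=load('top0.npz')
def c(p,o=(250,210),s=5.4): return [((x+.5)/s-.5+o[0],(y+.5)/s-.5+o[1]) for x,y in p]
cor=atz(d,c([(70,170),(515,82),(592,438),(142,533)]),.012)
print('corners',cor.round(4), cor.mean(0))
# plate: corners in own frame: -? pivot at own (45,85): top-left. +x away from robot. TL=(85,105),TR=(85,-105),BR=(-85,-105),BL=(-85,105)
L=np.array([(85,105),(85,-105),(-85,-105),(-85,105)])/1e3
def fit(L,W):
    a=L-L.mean(0);b=W-W.mean(0)
    th=np.arctan2((a[:,0]*b[:,1]-a[:,1]*b[:,0]).sum(),(a*b).sum())
    Rm=np.array([[np.cos(th),-np.sin(th)],[np.sin(th),np.cos(th)]])
    t=W.mean(0)-Rm@L.mean(0); return th,t,Rm,(L@Rm.T+t-W)
th,t,Rm,res=fit(L,cor[:,:2]); print(np.degrees(th),t,res.round(4))
piv=atz(d,c([(126,240)]),.0325);sock=atz(d,c([(384,196)]),.012);post=atz(d,c([(438,140)]),.030);bh=atz(d,c([(372,338)]),.024);end=atz(d,c([(496,362),(474,410)]),.024)
for n,v,l in [('piv',piv,(45,85)),('sock',sock,(45,-35)),('post',post,(63.5,-65))]:
    print(n,v.round(4),(Rm@np.array(l)/1e3+t).round(4))
print('bh',bh.round(4),'end',end.round(4), np.linalg.norm((bh-piv)[0,:2]))
LL=np.vstack([L,[[.045,.085],[.045,-.035],[.0635,-.065]]]);WW=np.vstack([cor[:,:2],piv[:,:2],sock[:,:2],post[:,:2]])
th,t,Rm,res=fit(LL,WW);print('fit all',np.degrees(th),t,res.round(4))
for l in [(45,85),(45,-35),(63.5,-65)]: print((Rm@np.array(l)/1e3+t).round(4))
st=atz(d,c([(108,96),(237,95),(242,222),(115,227)],(420,265),6),.030);print('stand',st.round(4),st.mean(0))
pin=atz(d,c([(198,150)],(420,265),6),.074);print('pin',pin)
cap=atz(d,c([(196,441)]),.026);print('cap',cap)
# depth check
x=c([(300,450)])[0];
for u,v in [c([(300,450)])[0],c([(260,280)])[0]]:
    z=d['range_z'][int(round(v)),int(round(u))]; e,r=ray(d,[(u,v)]);print((e+r*z).round(4))
# scene cross check
s=load('scene0.npz')
def c2(p): return c(p,(225,215),5.3)
print('scene piv',atz(s,c2([(269,108)]),.0325),'sock',atz(s,c2([(531,226)]),.012),'post',atz(s,c2([(621,182)]),.030),'bh',atz(s,c2([(403,276)]),.024))
E
```

```text
corners [[ 0.5803  0.1122  0.012 ]
 [ 0.6191 -0.0961  0.012 ]
 [ 0.4512 -0.1276  0.012 ]
 [ 0.4108  0.0794  0.012 ]] [ 0.51535413 -0.00800751  0.012     ]
10.79387900991873 [ 0.51535413 -0.00800751] [[-0.0011 -0.0012]
 [-0.0006  0.0008]
 [ 0.0003  0.0006]
 [ 0.0014 -0.0002]]
piv [[0.5434 0.0848 0.0325]] [0.5436 0.0839]
sock [[ 0.5658 -0.0338  0.012 ]] [ 0.5661 -0.034 ]
post [[ 0.5884 -0.059   0.03  ]] [ 0.5899 -0.06  ]
bh [[ 0.4976 -0.0271  0.024 ]] end [[ 0.4856 -0.0837  0.024 ]
 [ 0.4637 -0.0732  0.024 ]] 0.12090735382466994
fit all 10.789125817502748 [ 0.51504686 -0.00772054] [[-0.0014 -0.0009]
 [-0.0009  0.0011]
 [ 0.      0.0008]
 [ 0.0011  0.0001]
 [-0.     -0.0006]
 [ 0.      0.0001]
 [ 0.0012 -0.0007]]
[0.5433 0.0842]
[ 0.5658 -0.0337]
[ 0.5896 -0.0597]
stand [[ 0.4708 -0.3217  0.03  ]
 [ 0.4702 -0.3759  0.03  ]
 [ 0.4175 -0.3752  0.03  ]
 [ 0.4166 -0.3221  0.03  ]] [ 0.44375004 -0.34870721  0.03      ]
pin [[ 0.44302577 -0.34831052  0.074     ]]
cap [[0.45125654 0.0537164  0.026     ]]
[[0.4482 0.0067 0.009 ]]
[[0.5247 0.0238 0.0278]]
scene piv [[0.54009938 0.0813292  0.0325    ]] sock [[ 0.56378025 -0.03568813  0.012     ]] post [[ 0.58876883 -0.06055038  0.03      ]] bh [[ 0.49555972 -0.02880389  0.024     ]]
```

```bash
cat >> h.py <<'E'
from cell import status,cams,arm
YAW=np.radians(10.8)
def Rdes(yaw,sgn):
    # tool x down, tool z = sgn * (plate y rotated by yaw)
    x=np.array([0,0,-1.]); z=sgn*np.array([-np.sin(yaw),np.cos(yaw),0]); y=np.cross(z,x)
    return np.c_[x,y,z]
def go(p,yaw=None,sgn=-1,s=None):
    s=s or status.observe()
    Rc=R.from_rotvec(s['ee_rot']); pc=np.array(s['position'])
    sh=Rc.inv().apply(np.array(p)-pc)/0.8
    rv=np.zeros(3)
    if yaw is not None: rv=(Rc.inv()*R.from_matrix(Rdes(yaw,sgn))).as_rotvec()/np.radians(60)
    print('shift',sh.round(4),'turn',rv.round(4),'dist mm',np.linalg.norm(sh)*800,'deg',np.linalg.norm(rv)*60)
def st():
    s=status.observe(); print('t',round(float(s['clock']),3),'p',np.round(s['position'],4),'f',np.round(s['force'],2),'w',round(float(s['width']),3));return s
E
python3 - <<'E'
from h import *
s=status.observe(); print(R.from_rotvec(s['ee_rot']).as_matrix().round(3))
for g in (1,-1): go((.43,-.04,.2),YAW,g)
w=cams.get_image('wrist'); print(w['tool_from_camera'].round(3))
E
```

```text
[[-0.    -0.95   0.313]
 [-0.001  0.313  0.95 ]
 [-1.    -0.    -0.001]]
shift [ 0.0335 -0.5261 -0.6596] turn [-4.845e-01 -1.300e-03 -2.000e-04] dist mm 675.5140470067722 deg 29.068319638118528
shift [ 0.0335 -0.5261 -0.6596] turn [ 2.5155e+00 -3.0000e-04  1.8000e-03] dist mm 675.5140470067722 deg 150.93179562995456
[[-0.    -0.287  0.958 -0.158]
 [ 0.    -0.958 -0.287  0.078]
 [ 1.    -0.     0.    -0.001]
 [ 0.     0.     0.     1.   ]]
```

```bash
cat >> h.py <<'E'
PIV=np.array([.5433,.0842])
def rot(a): return np.array([[np.cos(a),-np.sin(a)],[np.sin(a),np.cos(a)]])
PY=YAW+np.radians(5)
def tcp_for(swing_deg,r=.152,gap=0.):
    a=YAW-np.radians(swing_deg)   # bar frame analog of plate frame; bar x = -plate y
    c=PIV+rot(a)@np.array([-.012-gap,-r])
    Rt=Rdes(PY,1)
    off=Rt@np.array([0,-.0095,-.019])
    return c-off[:2]
E
python3 - <<'E'
from h import *
for sw,g in [(33.6,.03),(33.6,0),(20,0),(10,0),(0,0)]: print(sw,g,tcp_for(sw,gap=g).round(4))
p=tcp_for(33.6,gap=.03)
go((*p,.2),PY,1)
E
```

```text
33.6 0.03 [ 0.4314 -0.024 ]
33.6 0 [ 0.459  -0.0356]
20 0 [ 0.4928 -0.0482]
10 0 [ 0.5191 -0.0523]
0 0 [ 0.5457 -0.0517]
shift [ 0.0335 -0.5214 -0.6401] turn [-5.678e-01 -1.100e-03 -2.000e-04] dist mm 661.0308154125805 deg 34.06946707788572
```

>>> step_arm(rows=[[1,0.033,-0.521,-0.64,-0.568,0,0],[1,0.033,-0.521,-0.64,-0.568,0,0],[1,0.033,-0.521,-0.64,-0.568,0,0],[1,0.033,-0.521,-0.64,-0.568,0,0],[1,0.033,-0.521,-0.64,-0.568,0,0],[1,0.033,-0.521,-0.64,-0.568,0,0],[1,0.033,-0.521,-0.64,-0.568,0,0],[1,0.033,-0.521,-0.64,-0.568,0,0],[1,0.033,-0.521,-0.64,-0.568,0,0],[1,0.033,-0.521,-0.64,-0.568,0,0],[1,0.033,-0.521,-0.64,-0.568,0,0],[1,0.033,-0.521,-0.64,-0.568,0,0]], newtons=20)

```text
clock: 1.15
position: [0.3741, 0.1247, 0.2068]
ee_rot: [-1.409, 1.065, 1.409]
force: [-0.1, 0.1, -0.1]
width: 0.174
```

```bash
python3 - <<'E'
from h import *
s=st(); print(np.round(s['joints'],3))
go((.431,-.024,.2),PY,1)
E
```

```text
t 1.15 p [0.3741 0.1247 0.2068] f [-0.15  0.11 -0.1 ] w 0.174
[-0.621  0.07   0.175  2.129 -0.015  0.942  1.41 ]
shift [ 0.0085 -0.0178 -0.1982] turn [0.0003 0.0003 0.0005] dist mm 159.3690519346779 deg 0.03834782460565372
```

>>> step_arm(rows=[[1,0.008,-0.018,-0.198,0,0,0],[1,0.008,-0.018,-0.198,0,0,0],[1,0.008,-0.018,-0.198,0,0,0],[1,0.008,-0.018,-0.198,0,0,0],[1,0.008,-0.018,-0.198,0,0,0],[1,0.008,-0.018,-0.198,0,0,0]])

```text
clock: 1.65
position: [0.4311, -0.0237, 0.2002]
ee_rot: [-1.406, 1.069, 1.406]
force: [0.1, 0.2, 1.1]
width: 0.003
```

```bash
cat >> h.py <<'E'
def wrist(name):
    s=st(); w=cams.get_image('wrist')
    cv2.imwrite(f'pics/{name}.png',w['pixels'][:,:,::-1])
    np.savez(f'{name}.npz',p=s['position'],r=s['ee_rot'],**{k:np.array(v) for k,v in w.items()})
def wload(name):
    d=load(f'{name}.npz'); return d,(d['p'],d['r'])
E
python3 - <<'E'
from h import *
wrist('w1')
go((.431,-.024,.2),PY,1); go((.431,-.024,.016),PY,1)
E
```

```text
t 1.65 p [ 0.4311 -0.0237  0.2002] f [0.09 0.15 1.09] w 0.003
shift [ 0.0002  0.0004 -0.0024] turn [-0.0016  0.0003 -0.0005] dist mm 1.934387723750796 deg 0.1018314825626851
shift [ 2.302e-01  2.000e-04 -2.400e-03] turn [-0.0016  0.0003 -0.0005] dist mm 184.1509103316565 deg 0.1018314825626851
```

View pics/w1.png

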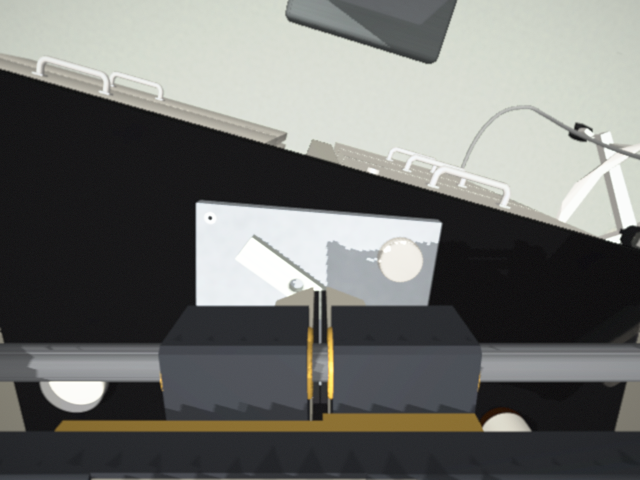

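```bash
python3 - <<'E'
from h import *
d,t=wload('w1')
print(atz(d,[(197,202),(441,222)],.012,t).round(4)) # expect .4512,-.1276 ; .4108,.0794
print(atz(d,[(296,285),(253,236),(236,260)],.024,t).round(4), atz(d,[(401,260)],.026,t).round(4))
c=np.array([[-.085,-.105],[-.085,.105]])@rot(YAW).T+np.array([.51505,-.00772]); print(c)
E
```

```text
[[ 0.4496 -0.1266  0.012 ]
 [ 0.4107  0.0783  0.012 ]]
[[ 0.4953 -0.0275  0.024 ]
 [ 0.4622 -0.0732  0.024 ]
 [ 0.4868 -0.0824  0.024 ]] [[0.4486 0.0522 0.026 ]]
[[ 0.45123062 -0.12678757]
 [ 0.41188055  0.07949275]]
```

>>> step_arm(rows=[[1,0.04,0,-0.002,0,0,0],[1,0.08,0,-0.002,0,0,0],[1,0.12,0,-0.002,0,0,0],[1,0.16,0,-0.002,0,0,0],[1,0.2,0,-0.002,0,0,0],[1,0.2,0,-0.002,0,0,0]])

```text
clock: 2.2
position: [0.4278, -0.0218, 0.0362]
ee_rot: [-1.407, 1.07, 1.418]
force: [-0.2, 0.6, 0.5]
width: 0.003
```

```bash
python3 - <<'E'
from h import *
st();go((.431,-.024,.0165),PY,1)
d=cams.get_image('scene'); 
cv2.imwrite('pics/s1.png',cv2.resize(d['pixels'][180:330,200:400,::-1],None,fx=4,fy=4,interpolation=cv2.INTER_CUBIC))
E
```

```text
t 2.2 p [ 0.4278 -0.0218  0.0362] f [-0.16  0.6   0.49] w 0.003
shift [ 0.0246 -0.0033 -0.0039] turn [ 0.0028  0.0019 -0.0075] dist mm 20.066325257429266 deg 0.4935558170886113
```

View pics/s1.png

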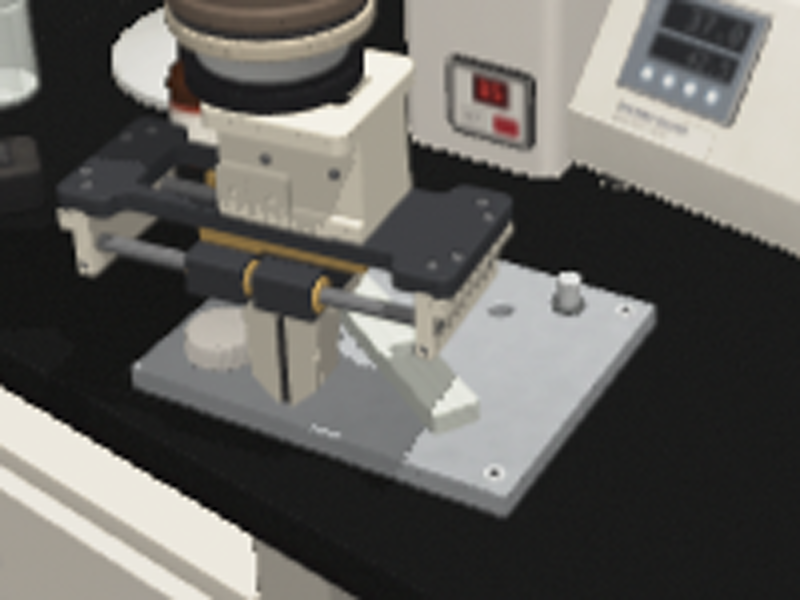

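>>> step_arm(rows=[[1,0.01,0,0,0,0,0],[1,0.018,-0.002,-0.002,0,0,0],[1,0.018,-0.002,-0.002,0,0,0],[1,0.018,-0.002,-0.002,0,0,0]])

```text
clock: 2.58
position: [0.4342, -0.0242, 0.0268]
ee_rot: [-1.41, 1.064, 1.408]
force: [-0.1, -0.1, 0.1]
width: 0.007
```

```bash
python3 - <<'E'
from h import *
st();go((.431,-.024,.0165),PY,1)
E
```

```text
t 2.583 p [ 0.4342 -0.0242  0.0268] f [-0.11 -0.11  0.05] w 0.007
shift [0.0129 0.0038 0.0013] turn [ 0.0003 -0.0001  0.0017] dist mm 10.797197951085023 deg 0.10250833968021063
```

>>> step_arm(rows=[[1,0.006,0.003,0,0,0,0],[1,0.012,0.003,0,0,0,0],[1,0.012,0.003,0,0,0,0],[1,0.012,0.003,0,0,0,0]])

```text
clock: 2.92
position: [0.4308, -0.0251, 0.0162]
ee_rot: [-1.409, 1.066, 1.41]
force: [-0.6, 0.4, -0.6]
width: 0.003
```

```bash
python3 - <<'E'
from h import *
s=st();print(np.round(s['dq'],3));go((.431,-.024,.0165),PY,1)
for sw in (33.6,20,10,0): go((*tcp_for(sw),.0165),PY,1)
go((*tcp_for(3),.0165),PY,1)
E
```

```text
t 2.917 p [ 0.4308 -0.0251  0.0162] f [-0.61  0.39 -0.61] w 0.003
[-0.003 -0.003  0.004 -0.005  0.003  0.004 -0.002]
shift [-0.0004 -0.0006  0.0013] turn [ 0.      0.0002 -0.0004] dist mm 1.147661684439196 deg 0.0279033512057138
shift [-0.0004 -0.0304 -0.0222] turn [ 0.      0.0002 -0.0004] dist mm 30.09755940372297 deg 0.0279033512057138
shift [-0.0004 -0.0667 -0.0489] turn [ 0.      0.0002 -0.0004] dist mm 66.20355048824793 deg 0.0279033512057138
shift [-0.0004 -0.097  -0.0627] turn [ 0.      0.0002 -0.0004] dist mm 92.3834469342275 deg 0.0279033512057138
shift [-0.0004 -0.1291 -0.0711] turn [ 0.      0.0002 -0.0004] dist mm 117.90286402667792 deg 0.0279033512057138
shift [-0.0004 -0.1193 -0.0691] turn [ 0.      0.0002 -0.0004] dist mm 110.329839669511 deg 0.0279033512057138
```

>>> step_arm(rows=[[1,0,-0.008,-0.006,0,0,0],[1,0,-0.016,-0.012,0,0,0],[1,0,-0.024,-0.018,0,0,0],[1,0,-0.029,-0.021,0,0,0],[1,0,-0.034,-0.025,0,0,0],[1,0,-0.039,-0.029,0,0,0],[1,0,-0.044,-0.032,0,0,0],[1,0,-0.049,-0.036,0,0,0],[1,0,-0.053,-0.039,0,0,0],[1,0,-0.058,-0.042,0,0,0],[1,0,-0.063,-0.046,0,0,0],[1,0,-0.067,-0.049,0,0,0]])

```text
clock: 3.92
position: [0.494, -0.0483, 0.0164]
ee_rot: [-1.41, 1.066, 1.409]
force: [-0.7, 0.2, 0.5]
width: 0.006
```

```bash
python3 - <<'E'
from h import *
s=st()
for sw in (20,10,6,3,0): go((*tcp_for(sw),.0165),PY,1)
d=cams.get_image('top'); np.savez('top1.npz',**{k:np.array(v) for k,v in d.items()})
cv2.imwrite('pics/t1.png',cv2.resize(d['pixels'][210:320,250:370,::-1],None,fx=5.4,fy=5.4,interpolation=cv2.INTER_CUBIC))
d=cams.get_image('scene'); 
cv2.imwrite('pics/s2.png',cv2.resize(d['pixels'][180:330,200:400,::-1],None,fx=4,fy=4,interpolation=cv2.INTER_CUBIC))
E
```

```text
t 3.917 p [ 0.494  -0.0483  0.0164] f [-0.68  0.22  0.49] w 0.006
shift [-0.0002  0.0013  0.0005] turn [ 0.0003 -0.0001  0.0003] dist mm 1.129949332860237 deg 0.02291541225373024
shift [-0.0002 -0.0289 -0.0133] turn [ 0.0003 -0.0001  0.0003] dist mm 25.458420304249994 deg 0.02291541225373024
shift [-0.0001 -0.0416 -0.0173] turn [ 0.0003 -0.0001  0.0003] dist mm 36.04183872560808 deg 0.02291541225373024
shift [-0.0001 -0.0513 -0.0197] turn [ 0.0003 -0.0001  0.0003] dist mm 43.95137481414395 deg 0.02291541225373024
shift [-0.0001 -0.0611 -0.0216] turn [ 0.0003 -0.0001  0.0003] dist mm 51.83082497852737 deg 0.02291541225373024
```

View pics/t1.png

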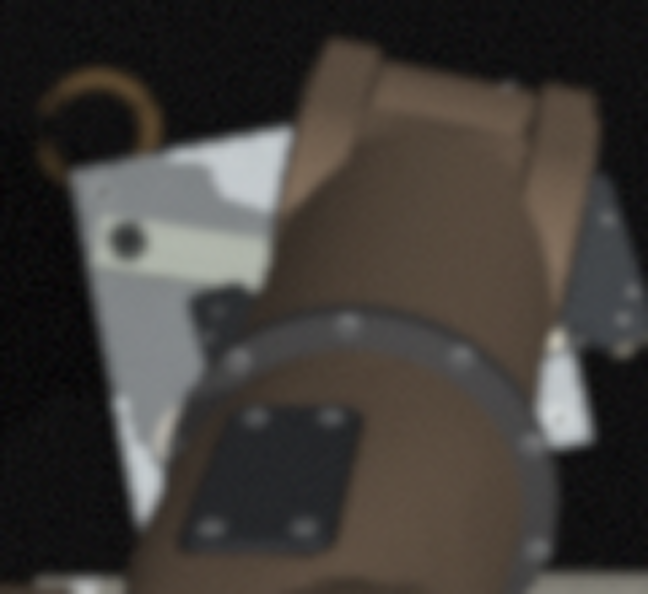

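View pics/s2.png

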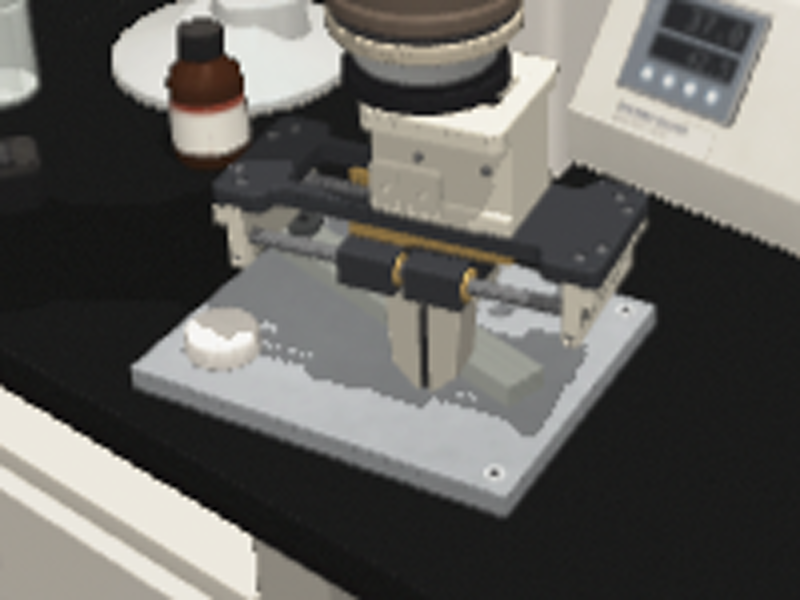

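>>> step_arm(rows=[[1,0,-0.005,-0.002,0,0,0],[1,0,-0.01,-0.005,0,0,0],[1,0,-0.015,-0.007,0,0,0],[1,0,-0.02,-0.009,0,0,0],[1,0,-0.025,-0.011,0,0,0],[1,0,-0.03,-0.013,0,0,0],[1,0,-0.035,-0.015,0,0,0],[1,0,-0.04,-0.017,0,0,0]])

```text
clock: 4.68
position: [0.5282, -0.0526, 0.0163]
ee_rot: [-1.409, 1.066, 1.41]
force: [-0.7, -0.7, -0.1]
width: 0.006
```

```bash
python3 - <<'E'
from h import *
s=st()
for sw in (6,3,0): go((*tcp_for(sw),.0165),PY,1)
E
```

```text
t 4.683 p [ 0.5282 -0.0526  0.0163] f [-0.74 -0.73 -0.05] w 0.006
shift [-0.0002 -0.0018 -0.0005] turn [ 0.0002  0.     -0.    ] dist mm 1.5141098940838498 deg 0.013900821138596543
shift [-0.0002 -0.0115 -0.0029] turn [ 0.0002  0.     -0.    ] dist mm 9.485777990059274 deg 0.013900821138596543
shift [-0.0002 -0.0213 -0.0048] turn [ 0.0002  0.     -0.    ] dist mm 17.460136759033162 deg 0.013900821138596543
```

>>> step_arm(rows=[[1,0,-0.002,0,0,0,0],[1,0,-0.004,-0.001,0,0,0],[1,0,-0.006,-0.001,0,0,0],[1,0,-0.008,-0.001,0,0,0],[1,0,-0.01,-0.002,0,0,0],[1,0,-0.012,-0.002,0,0,0],[1,0,-0.012,-0.002,0,0,0]])

```text
clock: 5.27
position: [0.5379, -0.0514, 0.0164]
ee_rot: [-1.41, 1.065, 1.409]
force: [0.5, 0.2, -0.3]
width: 0.004
```

>>> step_arm(rows=[[1,0,-0.001,0,0,0,0],[1,0,-0.002,0,0,0,0]])

```text
clock: 5.43
position: [0.539, -0.0511, 0.0164]
ee_rot: [-1.409, 1.066, 1.41]
force: [-0.0, 0.8, -0.3]
width: 0.008
```

>>> step_arm(rows=[[1,0,-0.001,0,0,0,0],[1,0,-0.002,0,0,0,0]])

```text
clock: 5.6
position: [0.5406, -0.0506, 0.0164]
ee_rot: [-1.409, 1.066, 1.41]
force: [-0.5, -0.7, -0.5]
width: 0.006
```

>>> step_arm(rows=[[1,0,-0.001,0,0,0,0],[1,0,-0.002,0,0,0,0]])

```text
clock: 5.77
position: [0.5421, -0.0501, 0.0163]
ee_rot: [-1.409, 1.066, 1.41]
force: [-0.2, -0.8, 0.4]
width: 0.006
```

>>> step_arm(rows=[[1,0,-0.001,0,0,0,0],[1,0,-0.001,0,0,0,0]])

```text
clock: 5.93
position: [0.5431, -0.0499, 0.0164]
ee_rot: [-1.41, 1.066, 1.409]
force: [-0.6, 0.3, 0.8]
width: 0.003
```

>>> step_arm(rows=[[1,0,-0.001,0,0,0,0],[1,0,-0.001,0,0,0,0]])

```text
clock: 6.1
position: [0.5438, -0.0497, 0.0163]
ee_rot: [-1.41, 1.066, 1.409]
force: [-1.5, -0.5, 0.4]
width: 0.006
```

>>> step_arm(rows=[[1,0,-0.0006,0,0,0,0],[1,0,-0.0006,0,0,0,0]])

```text
clock: 6.27
position: [0.5442, -0.0495, 0.0163]
ee_rot: [-1.41, 1.066, 1.41]
force: [-0.1, 0.3, 0.6]
width: 0.006
```

>>> step_arm(rows=[[1,0,-0.0006,0,0,0,0],[1,0,-0.0006,0,0,0,0]])

```text
clock: 6.43
position: [0.5447, -0.0494, 0.0163]
ee_rot: [-1.41, 1.066, 1.41]
force: [-0.4, -0.8, -0.4]
width: 0.008
```

>>> step_arm(rows=[[1,0,-0.0006,0,0,0,0],[1,0,-0.0006,0,0,0,0]])

```text
clock: 6.6
position: [0.545, -0.0494, 0.0163]
ee_rot: [-1.409, 1.066, 1.41]
force: [-0.1, -0.3, 0.3]
width: 0.007
```

>>> step_arm(rows=[[1,0,-0.0006,0,0,0,0],[1,0,-0.0006,0,0,0,0]])

```text
clock: 6.77
position: [0.5452, -0.0493, 0.0163]
ee_rot: [-1.409, 1.066, 1.41]
force: [-2.4, -1.0, 1.5]
width: 0.006
```

Contact is starting at x ≈ 0.545, as predicted.

>>> step_arm(rows=[[1,0,0,0,0,0,0]])

```text
clock: 6.85
position: [0.5452, -0.0493, 0.0163]
ee_rot: [-1.409, 1.066, 1.41]
force: [-2.3, -0.4, 0.9]
width: 0.008
```

>>> step_arm(rows=[[1,0,-0.0006,0,0,0,0],[1,0,-0.0006,0,0,0,0]])

```text
clock: 7.02
position: [0.5453, -0.0493, 0.0162]
ee_rot: [-1.409, 1.067, 1.41]
force: [-3.7, -1.1, 1.4]
width: 0.007
```

>>> step_arm(rows=[[1,0,-0.001,0,0,0,0],[1,0,-0.001,0,0,0,0]])

```text
clock: 7.18
position: [0.5454, -0.0491, 0.0161]
ee_rot: [-1.408, 1.068, 1.411]
force: [-5.6, -1.8, 2.9]
width: 0.003
```

>>> step_arm(rows=[[1,0,-0.0006,0,0,0,0],[1,0,-0.0006,0,0,0,0]])

```text
clock: 7.35
position: [0.5455, -0.0491, 0.016]
ee_rot: [-1.407, 1.068, 1.412]
force: [-6.4, -2.1, 4.0]
width: 0.008
```

>>> step_arm(rows=[[1,-0.0006,-0.0008,0,0,0,0],[1,-0.0006,-0.0008,0,0,0,0]])

```text
clock: 7.52
position: [0.5455, -0.049, 0.0162]
ee_rot: [-1.407, 1.069, 1.412]
force: [-6.9, -2.6, -0.3]
width: 0.005
```

```bash
python3 - <<'E'
from h import *
s=st(); print(s['ft_torque'])
n=np.array([np.cos(YAW),np.sin(YAW),0]); print(np.dot(s['force'],n)) ; go((.5455,-.0491,.0162),PY,1)
E
```

```text
t 7.517 p [ 0.5455 -0.049   0.0162] f [-6.95 -2.59 -0.34] w 0.005
[-0.40706585  1.54484155 -0.07870527]
-7.309631624248087
shift [ 0.      0.0001 -0.0002] turn [-0.0005  0.001  -0.0038] dist mm 0.14364727387345957 deg 0.23689555723544958
```

>>> step_arm(rows=[[1,0,-0.001,0,0,0,0],[1,0,-0.001,0,0,0,0]])

```text
clock: 7.68
position: [0.5457, -0.0489, 0.0161]
ee_rot: [-1.406, 1.07, 1.413]
force: [-9.4, -2.7, 2.8]
width: 0.006
```

>>> step_arm(rows=[[1,-0.0003,-0.0006,0,0,0,0],[1,-0.0003,-0.0006,0,0,0,0]])

```text
clock: 7.85
position: [0.5457, -0.0489, 0.0162]
ee_rot: [-1.406, 1.07, 1.414]
force: [-9.1, -3.0, 1.9]
width: 0.009
```

>>> step_arm(rows=[[1,0,-0.0002,0,0,0,0],[1,0,-0.0002,0,0,0,0]])

```text
clock: 8.02
position: [0.5457, -0.0489, 0.0161]
ee_rot: [-1.405, 1.071, 1.414]
force: [-9.3, -2.9, 2.1]
width: 0.006
```

>>> step_arm(rows=[[1,0,0,0,0,0,0],[1,0,0,0,0,0,0],[1,0,0,0,0,0,0],[1,0,0,0,0,0,0],[1,0,0,0,0,0,0]])

```text
clock: 8.43
position: [0.5457, -0.0489, 0.0161]
ee_rot: [-1.405, 1.071, 1.414]
force: [-9.5, -3.9, 1.8]
width: 0.009
```

>>> step_arm(rows=[[1,0,0,0,0,0,0],[1,0,0,0,0,0,0],[1,0,0,0,0,0,0],[1,0,0,0,0,0,0],[1,0,0,0,0,0,0]])

```text
clock: 8.85
position: [0.5457, -0.0489, 0.0161]
ee_rot: [-1.406, 1.071, 1.414]
force: [-10.8, -2.2, 2.5]
width: 0.008
```

>>> step_arm(rows=[[1,0,0,0,0,0,0],[1,0,0,0,0,0,0],[1,0,0,0,0,0,0],[1,0,0,0,0,0,0],[1,0,0,0,0,0,0]])

```text
clock: 9.27
position: [0.5457, -0.0489, 0.0161]
ee_rot: [-1.405, 1.071, 1.414]
force: [-9.2, -3.9, 2.2]
width: 0.01
```

>>> step_arm(rows=[[1,0,0.002,0,0,0,0],[1,0,0.006,0,0,0,0],[1,0,0.012,0,0,0,0],[1,0,0.022,0,0,0,0],[1,-0.02,0.035,0,0,0,0],[1,-0.05,0.05,0,0,0,0],[1,-0.09,0.06,0,0,0,0],[1,-0.12,0.07,0,0,0,0],[1,-0.13,0.07,0,0,0,0],[1,-0.13,0.07,0,0,0,0]])

```text
clock: 10.1
position: [0.4966, -0.0636, 0.1233]
ee_rot: [-1.412, 1.062, 1.405]
force: [0.9, -0.4, -0.1]
width: 0.003
```

```bash
python3 - <<'E'
from h import *
s=st()
go((.50,-.25,.15),YAW,1); go((.443,-.348,.15),YAW,1)
d=cams.get_image('scene'); np.savez('scene2.npz',**{k:np.array(v) for k,v in d.items()})
cv2.imwrite('pics/s3.png',cv2.resize(d['pixels'][180:330,200:400,::-1],None,fx=4,fy=4,interpolation=cv2.INTER_CUBIC))
E
```

```text
t 10.1 p [ 0.4966 -0.0636  0.1233] f [ 0.92 -0.39 -0.1 ] w 0.003
shift [-0.0335  0.0592 -0.2254] turn [ 0.0833 -0.0006  0.0048] dist mm 188.37928804386866 deg 5.006873593300508
shift [-0.0339  0.1612 -0.3239] turn [ 0.0833 -0.0006  0.0048] dist mm 290.68895845535184 deg 5.006873593300508
```

View pics/s3.png

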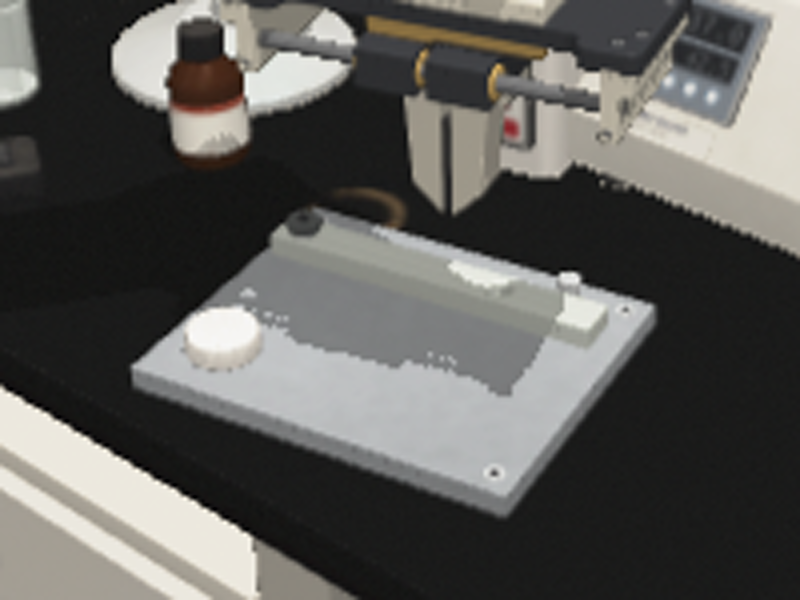

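>>> step_arm(rows=[[1,-0.034,0.161,-0.324,0.083,0,0],[-1,-0.034,0.161,-0.324,0.083,0,0],[-1,-0.034,0.161,-0.324,0.083,0,0],[-1,-0.034,0.161,-0.324,0.083,0,0],[-1,-0.034,0.161,-0.324,0.083,0,0],[-1,-0.034,0.161,-0.324,0.083,0,0],[-1,-0.034,0.161,-0.324,0.083,0,0],[-1,-0.034,0.161,-0.324,0.083,0,0],[-1,-0.034,0.161,-0.324,0.083,0,0],[-1,-0.034,0.161,-0.324,0.083,0,0]])

```text
clock: 10.98
position: [0.4417, -0.3471, 0.1465]
ee_rot: [-1.345, 1.114, 1.349]
force: [0.8, 0.6, 0.0]
width: 0.611
```

```bash
python3 - <<'E'
from h import *
wrist('w2')
d=cams.get_image('top'); np.savez('top2.npz',**{k:np.array(v) for k,v in d.items()})
cv2.imwrite('pics/t2.png',cv2.resize(d['pixels'][210:320,250:370,::-1],None,fx=5.4,fy=5.4,interpolation=cv2.INTER_CUBIC))
E
```

```text
t 10.983 p [ 0.4417 -0.3471  0.1465] f [0.83 0.58 0.04] w 0.611
```

View pics/w2.png

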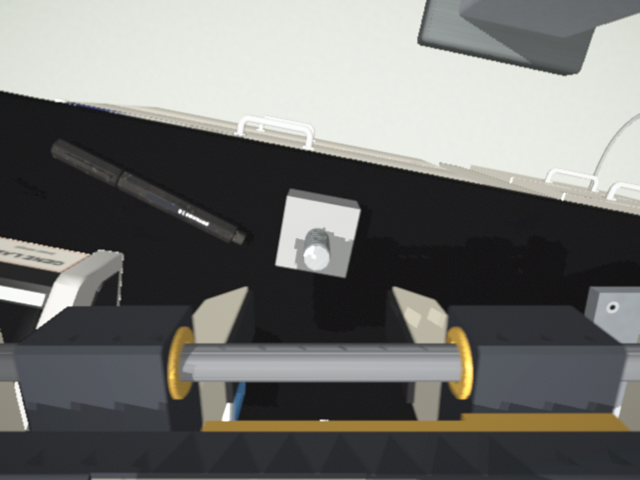

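View pics/t2.png

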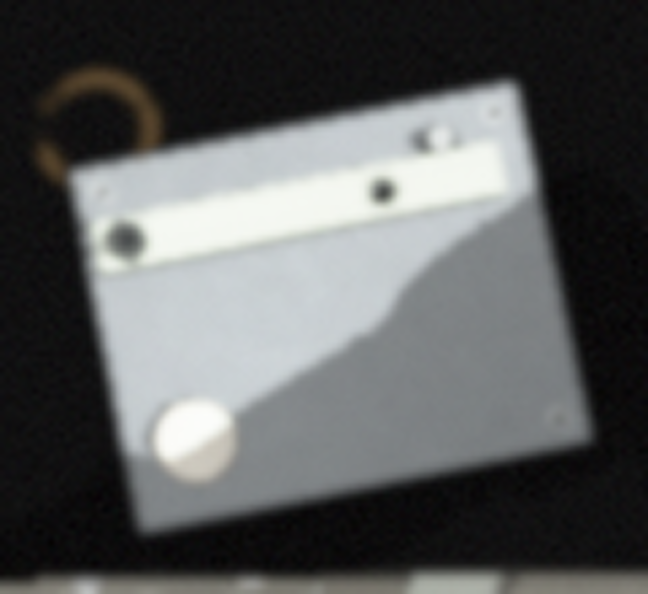

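```bash
python3 - <<'E'
from h import *
d,t=wload('w2')
cv2.imwrite('pics/w2z.png',cv2.resize(d['pixels'][180:290,260:375,::-1],None,fx=5,fy=5,interpolation=cv2.INTER_CUBIC))
E
```

```text
(no output)
```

View pics/w2z.png

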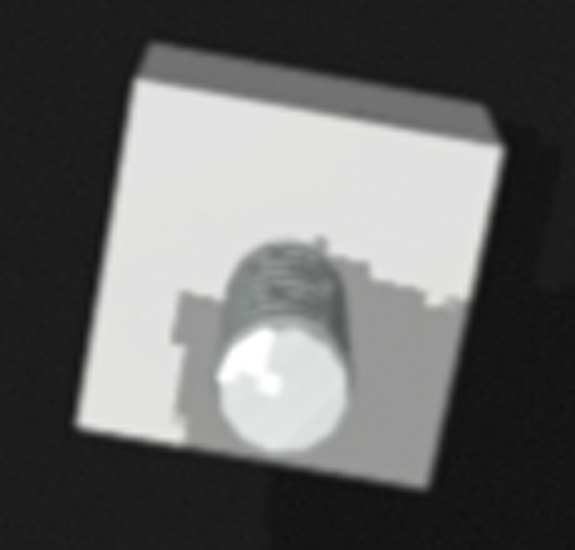

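```bash
python3 - <<'E'
from h import *
d,t=wload('w2')
def c(p,o=(260,180),s=5.): return [((x+.5)/s-.5+o[0],(y+.5)/s-.5+o[1]) for x,y in p]
q=atz(d,c([(137,79),(503,146),(429,489),(77,428)]),.030,t); print(q.round(4),q.mean(0).round(4))
P=atz(d,c([(283,388)]),.074,t); print('pin',P.round(4), 'diam', np.linalg.norm(np.diff(atz(d,c([(218,388),(348,388)]),.074,t),axis=0)))
for z in (.04,.10): go((.4430,-.3485,z),YAW,1)
E
```

```text
[[ 0.4178 -0.374   0.03  ]
 [ 0.4176 -0.3241  0.03  ]
 [ 0.4679 -0.3237  0.03  ]
 [ 0.4681 -0.3741  0.03  ]] [ 0.4429 -0.349   0.03  ]
pin [[ 0.4422 -0.3493  0.074 ]] diam 0.015214213867434013
shift [ 0.1338 -0.0002 -0.0035] turn [ 0.0027  0.0018 -0.0009] dist mm 107.08614459909221 deg 0.2007289547387915
shift [ 0.0588 -0.0001 -0.0033] turn [ 0.0027  0.0018 -0.0009] dist mm 47.12538862368609 deg 0.2007289547387915
```

>>> step_arm(rows=[[-1,0.03,0,-0.004,0,0,0],[-1,0.06,0,-0.004,0,0,0],[-1,0.09,0,-0.004,0,0,0],[-1,0.11,0,-0.004,0,0,0],[-1,0.125,0,-0.004,0,0,0],[-1,0.133,0,-0.004,0,0,0],[-1,0.133,0,-0.004,0,0,0],[-1,0.133,0,-0.004,0,0,0]])

```text
clock: 11.75
position: [0.443, -0.3508, 0.0422]
ee_rot: [-1.348, 1.113, 1.347]
force: [0.1, -0.9, -0.0]
width: 1.002
```

```bash
python3 - <<'E'
from h import *
st(); go((.4427,-.3490,.04),YAW,1)
E
```

```text
t 11.75 p [ 0.443  -0.3508  0.0422] f [ 0.11 -0.87 -0.01] w 1.002
shift [0.0027 0.     0.0023] turn [ 0.0012 -0.0001  0.0002] dist mm 2.8443017311311873 deg 0.07450932313956869
```

>>> step_arm(rows=[[-1,0.002,0,0.002,0,0,0],[-1,0.002,0,0.002,0,0,0],[-1,0.002,0,0.002,0,0,0]])

```text
clock: 12.0
position: [0.4427, -0.3495, 0.041]
ee_rot: [-1.348, 1.113, 1.346]
force: [-0.2, -0.3, 0.2]
width: 0.999
```

>>> step_arm(rows=[[1,0,0,0,0,0,0],[1,0,0,0,0,0,0],[1,0,0,0,0,0,0],[1,0,0,0,0,0,0],[1,0,0,0,0,0,0],[1,0,0,0,0,0,0],[1,0,0,0,0,0,0],[1,0,0,0,0,0,0],[1,0,0,0,0,0,0],[1,0,0,0,0,0,0],[1,0,0,0,0,0,0],[1,0,0,0,0,0,0]], newtons=25)

```text
clock: 13.0
position: [0.4423, -0.3495, 0.0402]
ee_rot: [-1.347, 1.114, 1.347]
force: [-0.1, 0.4, -0.7]
width: 0.179
```

```bash
python3 - <<'E'
from h import *
st(); go((.4427,-.3490,.04),YAW,1)
E
```

```text
t 13.0 p [ 0.4423 -0.3495  0.0402] f [-0.09  0.35 -0.73] w 0.179
shift [ 0.0003 -0.0006  0.0005] turn [0.0005 0.     0.    ] dist mm 0.6457913718865418 deg 0.03098001394845909
```

>>> step_arm(rows=[[1,-0.008,0,0,0,0,0],[1,-0.016,0,0,0,0,0],[1,-0.025,0,0,0,0,0],[1,-0.035,0,0,0,0,0],[1,-0.05,0,0,0,0,0],[1,-0.07,0,0,0,0,0],[1,-0.09,0,0,0,0,0],[1,-0.1,0,0,0,0,0],[1,-0.1,0,0,0,0,0]])

```text
clock: 13.75
position: [0.4434, -0.3503, 0.1226]
ee_rot: [-1.35, 1.113, 1.344]
force: [0.3, 0.2, -0.6]
width: 0.17
```

```bash
python3 - <<'E'
from h import *
wrist('w3')
def c(p,o=(250,210),s=5.4): return [((x+.5)/s-.5+o[0],(y+.5)/s-.5+o[1]) for x,y in p]
d=load('top2.npz'); print('bar hole top',atz(d,c([(383,190)]),.024).round(4),'post',atz(d,c([(440,138)]),.03).round(4))
go((.566,-.034,.12),YAW,1)
E
```

```text
t 13.75 p [ 0.4434 -0.3503  0.1226] f [ 0.29  0.15 -0.59] w 0.17
bar hole top [[ 0.5664 -0.0333  0.024 ]] post [[ 0.5893 -0.0599  0.03  ]]
shift [ 0.0015 -0.2254  0.3587] turn [ 0.0007 -0.0013  0.0017] dist mm 338.9161159928987 deg 0.13183262026461348
```

View pics/w3.png

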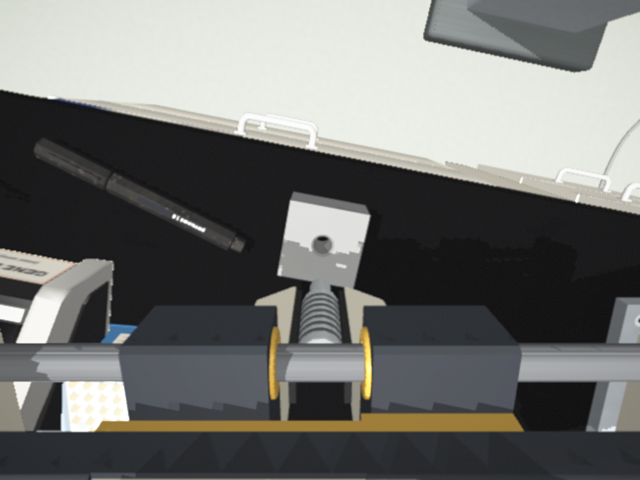

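>>> step_arm(rows=[[1,0,-0.02,0.032,0,0,0],[1,0,-0.05,0.08,0,0,0],[1,0,-0.08,0.128,0,0,0],[1,0,-0.11,0.176,0,0,0],[1,0.001,-0.14,0.224,0,0,0],[1,0.001,-0.17,0.272,0,0,0],[1,0.001,-0.195,0.312,0,0,0],[1,0.001,-0.215,0.344,0,0,0],[1,0.001,-0.225,0.359,0,0,0],[1,0.001,-0.225,0.359,0,0,0],[1,0.001,-0.225,0.359,0,0,0],[1,0.001,-0.225,0.359,0,0,0]])

```text
clock: 14.8
position: [0.5643, -0.0347, 0.1188]
ee_rot: [-1.346, 1.116, 1.347]
force: [-0.4, -0.4, -0.4]
width: 0.168
```

```bash
python3 - <<'E'
from h import *
wrist('w4')
a,b=[wload(n)[0]['pixels'][200:300,270:380,::-1] for n in('w3','w4')]
cv2.imwrite('pics/w34.png',cv2.resize(np.hstack([a,b]),None,fx=3.6,fy=3.6,interpolation=cv2.INTER_CUBIC))
E
```

```text
t 14.8 p [ 0.5643 -0.0347  0.1188] f [-0.39 -0.36 -0.39] w 0.168
```

View pics/w4.png

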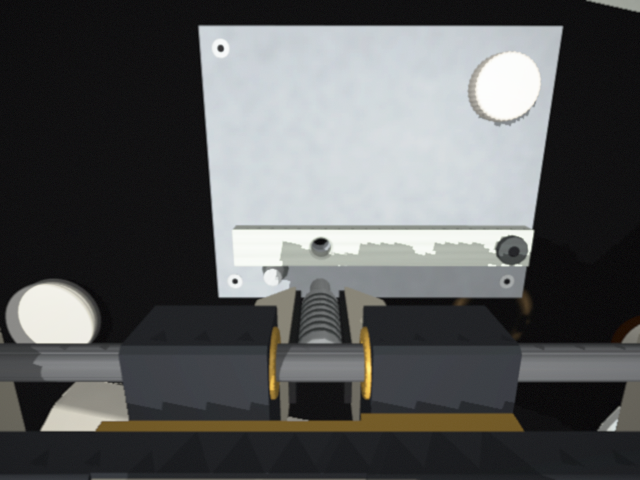

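View pics/w34.png

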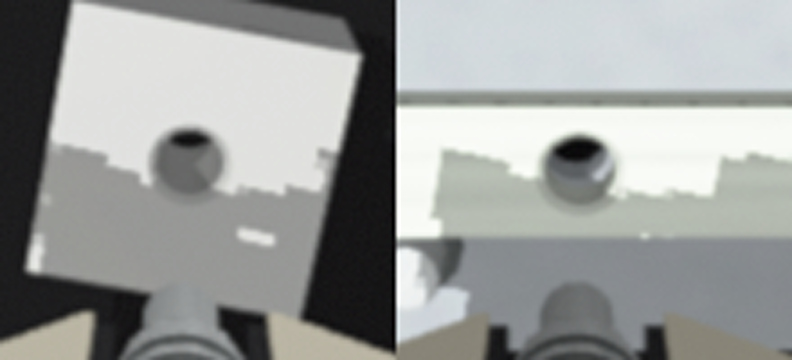

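```bash
python3 - <<'E'
from h import *
c=lambda x,y:[((x+.5)/3.6-.5+270,(y+.5)/3.6-.5+200)]
d,t=wload('w3'); S=atz(d,c(187,162),.030,t)[0]; print('stand hole',S.round(4),'diam',np.linalg.norm(np.diff(atz(d,c(150,162)+c(224,162),.03,t),axis=0)))
Rt=R.from_rotvec(t[1]); g=R.from_matrix(Rdes(YAW,1)).inv().apply(S-np.array([.4423,-.3495,.0402])); print('hole in tool at grip',g.round(4))
d,t=wload('w4'); H=atz(d,c(183,172),.024,t)[0]; print('bar hole',H.round(4), 'tcp target', (H-Rt.apply([0,g[1],g[2]])).round(4))
print('exp socket from pivot/jig', .5658,-.0337)
# bar yaw from edges in w4: near edge row 229 (233..533), far edge bottom
e=atz(d,[(235,265),(528,265)],.024,t); print(e.round(4), np.degrees(np.arctan2(-(e[1]-e[0])[0],(e[1]-e[0])[1])))
print('post',atz(d,[(271,274)],.03,t), 'pivot',atz(d,[(511,250)],.0325,t))
tg=H-Rt.apply([0,g[1],g[2]]); 
for z in (.1188,.06): go((*tg[:2],z),YAW,1)
E
```

```text
stand hole [ 0.4422 -0.3499  0.03  ] diam 0.01295724053042842
hole in tool at grip [ 0.0102  0.0002 -0.0003]
bar hole [ 0.5652 -0.0343  0.024 ] tcp target [ 0.5653 -0.034   0.024 ]
exp socket from pivot/jig 0.5658 -0.0337
[[ 0.5872 -0.0863  0.024 ]
 [ 0.5518  0.0995  0.024 ]] 10.782805637134716
post [[ 0.58660945 -0.06220415  0.03      ]] pivot [[0.54225727 0.08098252 0.0325    ]]
shift [ 0.0002 -0.0016  0.0013] turn [-0.0014 -0.0006 -0.0012] dist mm 1.6562099415794391 deg 0.11877775279013175
shift [ 0.0737 -0.0017  0.0014] turn [-0.0014 -0.0006 -0.0012] dist mm 58.99441504067491 deg 0.11877775279013175
```

>>> step_arm(rows=[[1,0.02,-0.001,0.001,0,0,0],[1,0.04,-0.002,0.001,0,0,0],[1,0.055,-0.002,0.001,0,0,0],[1,0.064,-0.002,0.001,0,0,0],[1,0.066,-0.002,0.001,0,0,0],[1,0.066,-0.002,0.001,0,0,0],[1,0.066,-0.002,0.001,0,0,0],[1,0.066,-0.002,0.001,0,0,0]])

```text
clock: 15.52
position: [0.567, -0.0328, 0.0674]
ee_rot: [-1.347, 1.113, 1.346]
force: [0.2, -0.2, -1.2]
width: 0.168
```

```bash
python3 - <<'E'
from h import *
wrist('w5')
d,t=wload('w5')
cv2.imwrite('pics/w5z.png',cv2.resize(d['pixels'][200:310,260:380,::-1],None,fx=5.4,fy=5.4,interpolation=cv2.INTER_CUBIC))
go((.5655,-.0339,.06),YAW,1)
E
```

```text
t 15.517 p [ 0.567  -0.0328  0.0674] f [ 0.16 -0.23 -1.15] w 0.168
shift [ 0.0093  0.0022 -0.0011] turn [ 0.0002 -0.0002  0.0012] dist mm 7.675896049287792 deg 0.07492661613255693
```

View pics/w5z.png

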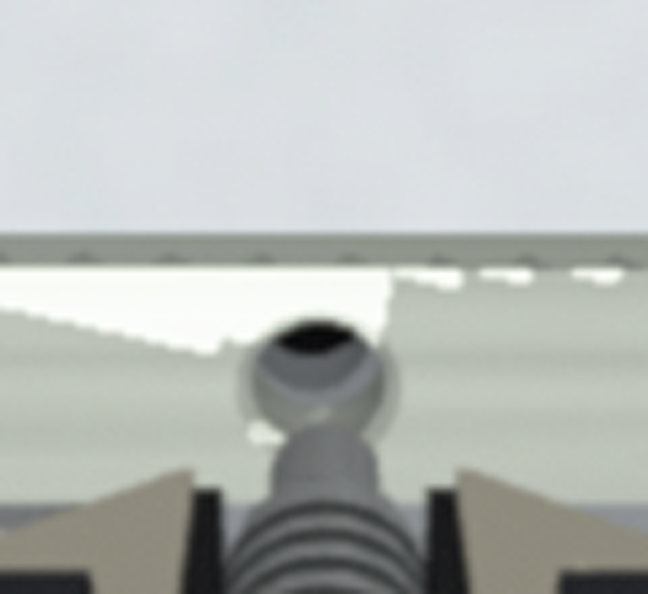

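>>> step_arm(rows=[[1,0.003,0.001,0,0,0,0],[1,0.006,0.002,-0.001,0,0,0],[1,0.006,0.002,-0.001,0,0,0],[1,0.006,0.002,-0.001,0,0,0],[1,0.006,0.002,-0.001,0,0,0]])

```text
clock: 15.98
position: [0.5651, -0.0336, 0.0619]
ee_rot: [-1.347, 1.114, 1.347]
force: [0.3, 0.0, -0.3]
width: 0.168
```

```bash
python3 - <<'E'
from h import *
wrist('w6')
d,t=wload('w6')
cv2.imwrite('pics/w6z.png',cv2.resize(d['pixels'][200:310,260:380,::-1],None,fx=5.4,fy=5.4,interpolation=cv2.INTER_CUBIC))
go((.5655,-.0339,.06),YAW,1)
E
```

```text
t 15.983 p [ 0.5651 -0.0336  0.0619] f [ 0.25  0.01 -0.27] w 0.168
shift [ 0.0024 -0.0003 -0.0005] turn [ 0.0005 -0.      0.0001] dist mm 1.9505548265434578 deg 0.03091211198251689
```

View pics/w6z.png

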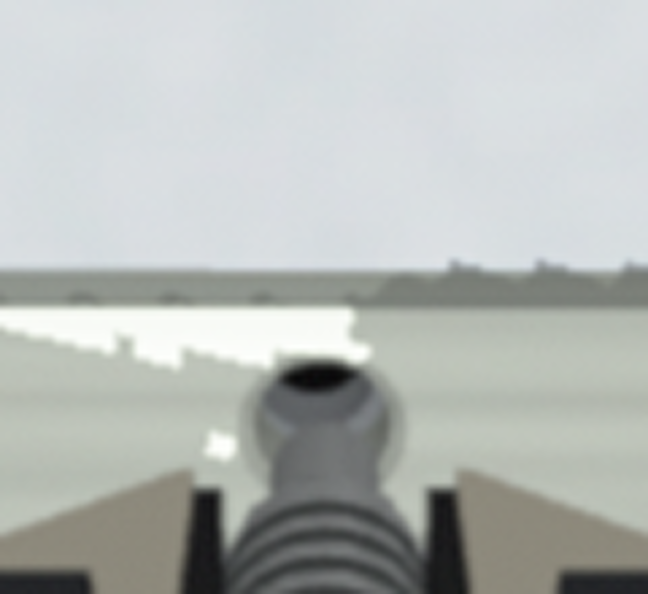

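>>> step_arm(rows=[[1,0.003,0,-0.0004,0,0,0],[1,0.006,0,-0.0004,0,0,0],[1,0.009,0,-0.0004,0,0,0],[1,0.012,0,-0.0004,0,0,0],[1,0.012,0,-0.0004,0,0,0],[1,0.012,0,-0.0004,0,0,0]])

```text
clock: 16.53
position: [0.565, -0.0339, 0.052]
ee_rot: [-1.347, 1.114, 1.348]
force: [0.2, 0.2, -0.2]
width: 0.17
```

```bash
python3 - <<'E'
from h import *
wrist('w7'); d,t=wload('w7')
cv2.imwrite('pics/w7z.png',cv2.resize(d['pixels'][200:310,260:380,::-1],None,fx=5.4,fy=5.4,interpolation=cv2.INTER_CUBIC))
go((.5655,-.0339,.045),YAW,1)
E
```

```text
t 16.533 p [ 0.565  -0.0339  0.052 ] f [ 0.2   0.22 -0.19] w 0.17
shift [ 0.0089 -0.0004 -0.0001] turn [ 0.0004  0.     -0.0002] dist mm 7.1640194092538145 deg 0.026555195331803918
```

View pics/w7z.png

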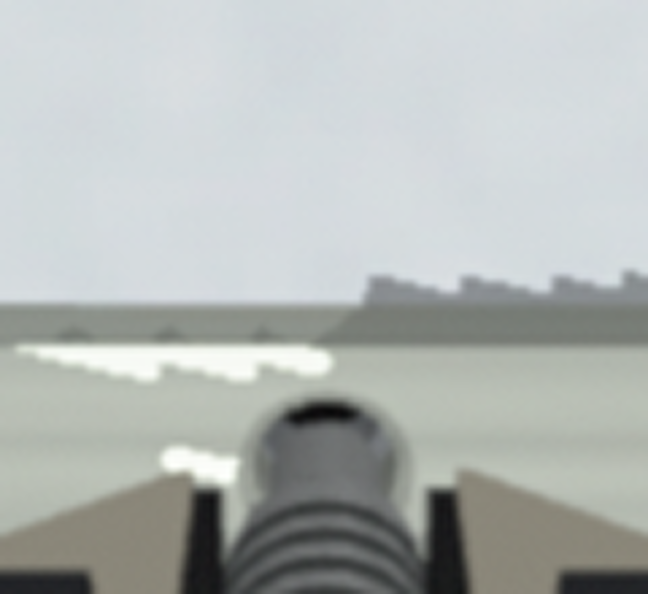

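The tip is in the bar hole and laterally centred (pin and hole both near column 325 of the zoom), with no contact force. I'll go on down.

>>> step_arm(rows=[[1,0.003,-0.0003,0,0,0,0],[1,0.005,-0.0004,0,0,0,0],[1,0.008,-0.0004,0,0,0,0],[1,0.01,-0.0004,0,0,0,0],[1,0.01,-0.0004,0,0,0,0]])

```text
clock: 17.0
position: [0.5652, -0.0338, 0.0438]
ee_rot: [-1.347, 1.114, 1.348]
force: [-0.3, 0.9, -2.0]
width: 0.166
```

>>> step_arm(rows=[[1,0.002,0,0,0,0,0],[1,0.004,0,0,0,0,0],[1,0.004,0,0,0,0,0]])

```text
clock: 17.25
position: [0.5654, -0.0338, 0.0408]
ee_rot: [-1.347, 1.114, 1.347]
force: [0.2, -0.7, -0.5]
width: 0.17
```

```bash
python3 - <<'E'
from h import *
st(); go((.5655,-.0339,.034),YAW,1)
E
```

```text
t 17.25 p [ 0.5654 -0.0338  0.0408] f [ 0.17 -0.65 -0.47] w 0.17
shift [ 0.0085 -0.0001 -0.0002] turn [ 0.0005  0.0001 -0.0003] dist mm 6.781443932806913 deg 0.036820669209567336
```

>>> step_arm(rows=[[1,0.002,0,0,0,0,0],[1,0.004,0,0,0,0,0],[1,0.006,0,0,0,0,0],[1,0.0075,0,0,0,0,0],[1,0.0075,0,0,0,0,0]])

```text
clock: 17.67
position: [0.5654, -0.0338, 0.0348]
ee_rot: [-1.347, 1.114, 1.347]
force: [0.7, 0.1, -0.7]
width: 0.171
```

>>> step_arm(rows=[[1,0.001,0,0,0,0,0],[1,0.001,0,0,0,0,0]])

```text
clock: 17.83
position: [0.5655, -0.0339, 0.0343]
ee_rot: [-1.347, 1.114, 1.347]
force: [-0.2, 0.7, -0.3]
width: 0.167
```

>>> step_arm(rows=[[1,0.001,0,0,0,0,0],[1,0.001,0,0,0,0,0]])

```text
clock: 18.0
position: [0.5656, -0.0338, 0.0341]
ee_rot: [-1.347, 1.113, 1.347]
force: [-2.3, -0.6, 7.3]
width: 0.169
```

>>> step_arm(rows=[[-0.2,0,0,0,0,0,0],[-0.2,0,0,0,0,0,0],[-0.2,0,0,0,0,0,0],[-0.2,0,0,0,0,0,0],[-0.2,0,0,0,0,0,0],[-0.2,0,0,0,0,0,0],[-0.2,0,0,0,0,0,0]])

```text
clock: 18.58
position: [0.5655, -0.0338, 0.0334]
ee_rot: [-1.347, 1.114, 1.347]
force: [-0.5, 1.3, 0.8]
width: 0.586
```

```bash
python3 - <<'E'
from h import *
st(); wrist('w8')
E
```

```text
t 18.583 p [ 0.5655 -0.0338  0.0334] f [-0.51  1.3   0.79] w 0.586
t 18.583 p [ 0.5655 -0.0338  0.0334] f [-0.51  1.3   0.79] w 0.586
```

View pics/w8.png

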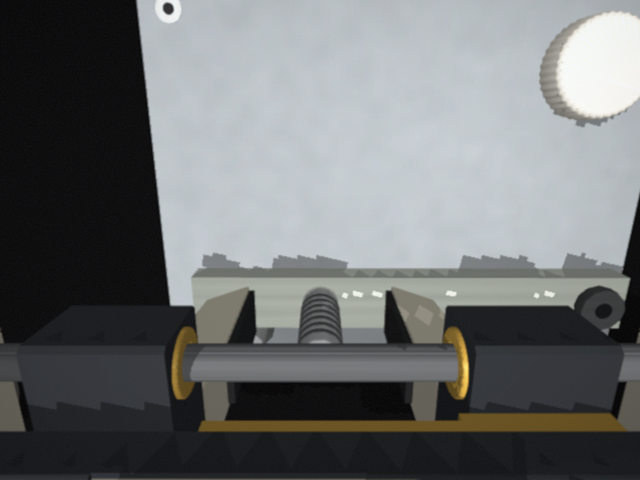

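>>> step_arm(rows=[[-0.2,-0.01,0,0,0,0,0],[-0.2,-0.03,0,0,0,0,0],[-0.2,-0.06,0,0,0,0,0],[-0.2,-0.1,0,0,0,0,0],[-0.2,-0.14,0,0,0,0,0],[-0.2,-0.18,0,0,0,0,0],[-0.2,-0.2,0,0,0,0,0],[-0.2,-0.2,0.03,-0.04,0,0,0],[-0.2,-0.2,0.08,-0.09,0,0,0],[-0.2,-0.2,0.1,-0.14,0,0,0],[-0.2,-0.2,0.12,-0.19,0,0,0],[-0.2,-0.2,0.12,-0.24,0,0,0]])

```text
clock: 19.63
position: [0.5037, -0.2279, 0.1945]
ee_rot: [-1.346, 1.113, 1.347]
force: [1.2, 0.8, -0.0]
width: 0.597
```

>>> step_arm(rows=[[-0.2,0,0,-0.03,0,0,0],[-0.2,0,0,-0.05,0,0,0],[-0.2,0,0,-0.05,0,0,0],[-0.2,0,0,-0.05,0,0,0]])

```text
clock: 19.97
position: [0.5134, -0.2665, 0.1938]
ee_rot: [-1.346, 1.115, 1.346]
force: [0.8, 0.8, 0.1]
width: 0.602
```

```bash
python3 - <<'E'
from h import *
st()
d=cams.get_image('top'); np.savez('top3.npz',**{k:np.array(v) for k,v in d.items()})
cv2.imwrite('pics/t3.png',cv2.resize(d['pixels'][210:320,250:370,::-1],None,fx=5.4,fy=5.4,interpolation=cv2.INTER_CUBIC))
d=cams.get_image('scene'); np.savez('scene3.npz',**{k:np.array(v) for k,v in d.items()})
cv2.imwrite('pics/s4.png',cv2.resize(d['pixels'][200:310,220:370,::-1],None,fx=5.3,fy=5.3,interpolation=cv2.INTER_CUBIC))
E
```

```text
t 19.967 p [ 0.5134 -0.2665  0.1938] f [0.81 0.84 0.07] w 0.602
```

View pics/t3.png

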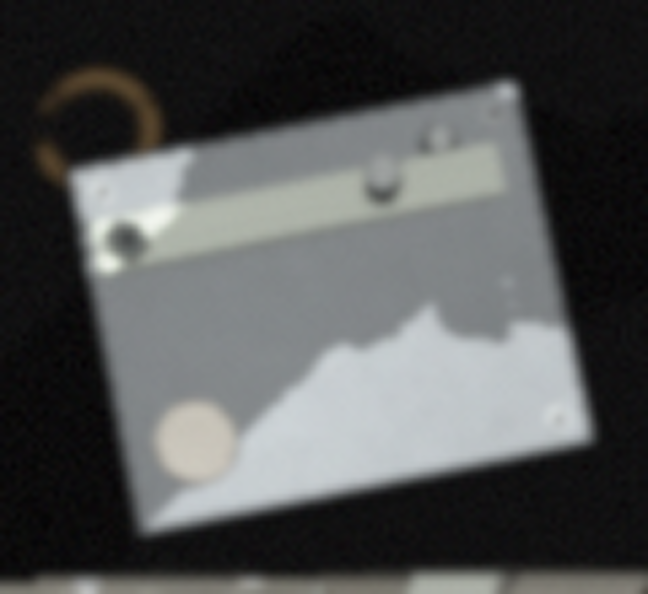

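View pics/s4.png

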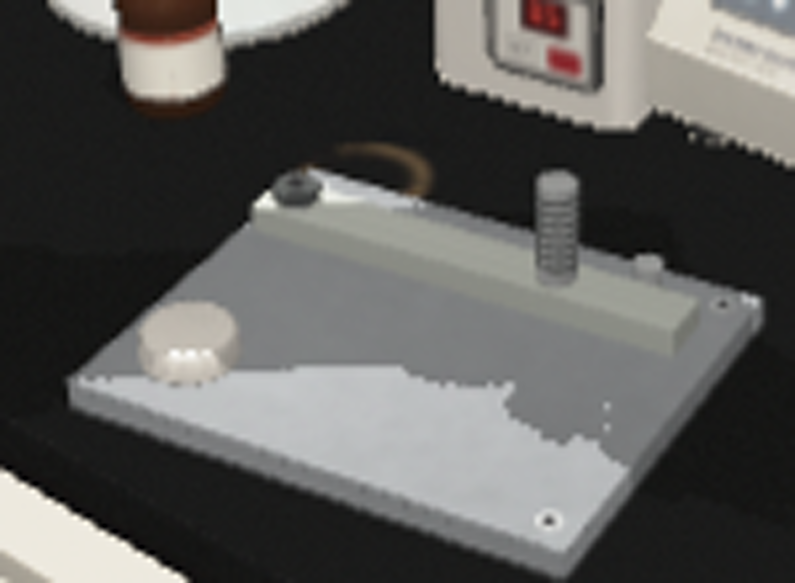

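```bash
python3 - <<'E'
from h import *
s=load('scene3.npz'); uv=np.array([(557.5)/5.3-.5+220,(183.5)/5.3-.5+200])
for P in [(.5657,-.0337,.068),(.5657,-.0337,.074)]: print(proj(s,P),uv)
t=load('top3.npz'); a=load('top2.npz')
u=(381.5)/5.4-.5+250; v=(170)/5.4-.5+210; print(atz(t,[(u,v)],.068), [ (e+r*t['range_z'][int(round(v)),int(round(u))])[0:] for e,r in [ray(t,[(u,v)])]])
print(np.round(t['eye']-a['eye'],4))
E
```

```text
[[324.61597868 233.72990852]] [324.68867925 234.12264151]
[[324.61729532 231.20313177]] [324.68867925 234.12264151]
[[ 0.56770914 -0.03211433  0.068     ]] [array([[ 0.56710387, -0.03208459,  0.07119195]])]
[0. 0. 0.]
```

```bash
python3 - <<'E'
from h import *
s=st(); print(np.abs(s['dq']).max()); print(arm.sign_off())
E
```

```text
t 20.067 p [ 0.5138 -0.2644  0.1936] f [1.55 1.2  0.2 ] w 0.599
0.011015694479669269
the job is handed in; nothing more can be done
None
```

The job is done and handed in at about 20 s of the 70 s allowed.

- **Bar:** I pushed it round with closed fingers until it met the stop post. I held it there for about 1.5 s, with the sampled force along the push direction between 9.5 and 11.0 N. The force on the post was not measured directly. It is inferred from the wrist force and a contact point about 150 mm from the pivot. Then I backed the fingers off.
- **Pin:** I took it from the stand, lined it up over the bar hole using the wrist camera, and lowered it through the bar into the plate. It met about 7 N when the head seated, at the expected height. I then opened the gripper and lifted clear.

**Last checks:**
- In the scene picture the top of the pin head matches a height of 68 mm, which is fully down, to about 0.4 px. An unseated pin at 74 mm would show about 3 px away.
- The single depth reading at the pin top from the top camera gave 71 mm, about 3 mm higher. I judge that to be within its noise: the same image read the plate surface at 9 mm instead of 12 mm.
- The bar lies against the post, with its angle equal to the plate's yaw of 10.8°, measured before the pin went in. It looked unmoved afterwards.
- The cap and bottle look unmoved in the last pictures. I did not zoom in on the adapter or the dish at the end.
- The robot was clear of everything. The wrist force read 1 to 2 N at hand-in, which is slightly above its usual noise.

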